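# Hang the dosing cup and bring the red shaker round

## Task

First hang the washed blue dosing cup upside down on the green drying peg of the medicine carousel, pushed down until its rim stands on the platter, and let go of it. Then take the black handle on top of the carousel and turn it until the red shaker stands at the front, right at the yellow mark on the carousel's foot, and finish there still gripping the handle so that the carousel is held still: do not let go at the end. The other jars stay upright in their wells, and the blue carton and the amber vial on the table stay where they are.

Things in the scene. Friction and masses are not known exactly. Their poses are not given: they have to be found in the camera images.
- cup: Blue dosing cup, straight and round: 48 mm outer diameter, 70 mm long, wall and floor 3 mm, 28 to 56 g. Starts lying in the cradle, mouth pointing away from the robot (within 25 degrees of straight ahead), axis level, 46 mm above the table. Origin: on its axis at mid-length, 35 mm from either end. x axis: along the cup's axis, out of the mouth (straight down when upside down).
- cradle: Draining cradle fixed to the table: white plate 100 x 62 x 8 mm with two steel rails of 8 mm diameter, 28 mm apart, tops 26 mm above the table, each bent down at both ends. The cup lies on the rails and overhangs them sideways, so fingers can straddle it. Origin: centre of the underside. x axis: along the rails, the way the cup's mouth points.
- drying_peg (a point): Tip of the green drying peg: upright post, 32 mm diameter, narrowing over its top 16 mm to a dome, 56 mm high on the platter, 90 mm from the platter's axis, roughly on the robot's side at the start. The tip is 86 mm above the table; it turns with the platter. With the cup home (rim on the platter) the cup's origin is 21 mm below this tip. x axis: horizontally to the platter's axis.
- carousel_platter (a joint): Turn of the white platter, rad, 0 at the start, growing counter-clockwise seen from above. 250 mm diameter, top face 30 mm above the table, on a fixed grey foot; light friction (0.04 N m), stays where left, one full turn either way. 90 mm from its axis stand the green peg and, 90, 180 and 270 degrees from it, three grey ring wells 40 mm high, each with a loose jar.
- carousel_handle: Black bar handle on the carousel's central post, fixed to the platter: 64 mm long, 14 mm wide, 36 mm high (166 to 202 mm above the table). Origin: centre of the bar, on the platter's axis, 184 mm above the table. x axis along the bar (square to it stand the two wells beside the peg); pinch it across its 14 mm width (y) from above. Jar tops lie below 145 mm.
- front_spot (a point): Fixed point where the jar at the front must stand: 90 mm from the platter's axis towards the yellow mark, 30 mm above the table (platter's top face). The yellow mark is a small yellow square on the tab that sticks out of the fixed grey foot, roughly on the robot's side, 142 mm from the axis. It does not turn with the platter.
- red_shaker: Red shaker, 50 mm diameter, 105 mm high: the jar that must come to the front. Stands loose in one of the two wells beside the peg, a quarter turn from it to the left or right (this changes). Origin: centre of its underside, 30 mm above the table, about 90 mm from the platter's axis.
- brown_bottle: Brown tablet bottle with white cap, 51 mm diameter, 110 mm high, loose in the other well beside the peg; stays there. Origin: centre of its underside.
- powder_jar: White jar with blue lid, 67 mm diameter, 91 mm high, loose in the well across from the peg; stays there. Origin: centre of its underside.
- blue_carton: Blue carton, 40 x 52 x 88 mm, standing on the table to the right of the cradle; leave it alone. Origin: centre of its underside.
- amber_vial: Amber vial with black cap, 32 mm diameter, 67 mm high, standing on the table near its front edge; leave it alone. Origin: centre of its underside.

How it is judged:
On the way:
1. the cup hangs upside down on the drying peg, rim on the platter, let go (angle between cup's own x axis and vertical above 2.97 rad and horizontal distance between cup and drying_peg below 0.009 m and z of cup in the frame of drying_peg between -0.027 and -0.016 m and contact force between the fingers and cup below 0.05 N and linear speed of cup below 0.02 m/s), for 0.2 s.
At the end, for the whole second after the job is handed in: Cup upside down over the peg (within 10 degrees, 9 mm of its axis, origin 16 to 27 mm below its tip), untouched; red shaker within 14 mm of the front spot seen from above; all jars upright in their wells; platter still (under 0.05 rad/s); fingers press the handle with over 1.5 N (angle between cup's own x axis and vertical above 2.97 rad and horizontal distance between cup and drying_peg below 0.009 m and z of cup in the frame of drying_peg between -0.027 and -0.016 m and contact force between the fingers and cup below 0.05 N and horizontal distance between red_shaker and front_spot below 0.014 m and contact force between the fingers and carousel_handle above 1.5 N and velocity of joint carousel_platter between -0.05 and 0.05 rad/s and angle between each of red_shaker, brown_bottle, powder_jar's own z axis and vertical below 0.2 rad and z of each of red_shaker, brown_bottle, powder_jar in the frame of carousel_handle below -0.147 m and horizontal distance between each of red_shaker, brown_bottle, powder_jar and carousel_handle below 0.102 m); the arm keeps its last pose, push and grip.
It fails at once if the carousel is turned far (over 0.5 rad) while the cup is not on its peg (horizontal distance between cup and drying_peg above 0.03 m and (value of joint carousel_platter above 0.5 rad or value of joint carousel_platter below -0.5 rad)).
It fails at once if a jar of the carousel is tipped over or lifted out of its well (angle between any of red_shaker, brown_bottle, powder_jar's own z axis and vertical above 0.5 rad or z of any of red_shaker, brown_bottle, powder_jar in the frame of carousel_handle above -0.134 m).
It fails at once if the blue carton or the amber vial is disturbed (moved more than 20 mm) (distance of any of blue_carton, amber_vial from where it was at the start of the episode above 0.02 m).
It also fails if it takes over 67 s, if anything falls off the work surface, if the arm or the gripper's body presses on something with over 40 N, if the wrist force passes 120 N, or if a joint passes its speed limit or range.

## Robot

A 6-joint arm with a two-finger parallel gripper is mounted at the origin on a cart in front of the work surface, level with it; the furniture and walls round the work are solid. World frame = base frame: x ahead of the robot, y to its left, z up, the work surface at z = 0. Lengths are in m, angles in rad, forces in N, time in s.
With the tool pointing down it reaches from about 0.35 to 0.975 m from the base axis. Payload 4.9 kg.
Tool frame: the origin (TCP) lies at the very end of the fingers, on their centre line; the grasp point (between the pads) lies ctrl.grip_point_offset behind it (ctrl.grip_point_offset is the distance from the TCP to the grasp point, in m); z points along the fingers, y is the line along which they close (so a half turn about z gives the same grasp; the last joint's range is limited). The gripper opens to 85 mm and grips with 20 to 120 N. Pads are 22 mm wide; open, the fingers measure 114 mm over their backs; the gripper's body (76 mm by 85 mm) begins 54 mm behind the grasp point. The pads swing forward as they close: fully open they stand 13 mm farther back than shut.
Start: joints at [-1.455, 0.053, 1.613, -0, 1.476, -0.119], TCP at [0.145, -0.608, 0.231] pointing down, gripper open.
Joint ranges: [-3.01, 3.01], [-1.01, 2.22], [0.06, 2.58], [-1.02, 4.17], [0.09, 2.62], [-3.14, 3.14]. Speed limits (rad/s): [2.57, 2.57, 3.14, 3.14, 3.14, 3.14].

## Interface

Orientations are given as a rotation vector (axis times angle).
In Python, from station import ctrl gives the robot as it stands. The module is installed in compiled form; this text tells all that it offers.
- The arm moves only by the tool drive_tool, never from a script. Its argument "steps" is a list of rows, each an object with "translation": the shift along the tool's x, y, z normalised to -1 to 1, where 1 is 4 cm, a list of three; "angular": the turn, a rotation vector about the tool's x, y, z normalised to -1 to 1, where 1 is 8 degrees, a list of three; "gripper": the opening, from 0 (shut) to 1 (fully open). In form: [{"translation": [dx, dy, dz], "angular": [wx, wy, wz], "gripper": gripper}, ...]. A call has 1 to 8 rows; each row shifts and turns the commanded pose from where the row before left it, along the tool's axes as they then stand; what a row does not reach is not made up. A row lasts 1/8 s, in which the tool goes at most 62.5 mm and 10.7 degrees, less where a joint would pass 70% of its speed; a pose out of reach is approached as far as the arm can. A call with a number of a shift or a turn outside -1 to 1 is refused whole. A call with a gripper value outside its range is refused whole. The fingers move at their own pace and stop on an object; "force" is the grip in N (left out, the last holds). Time passes only in rows, so rows that do not move let the fingers close. It gives the time, the measured TCP pose, the force, the opening and the grip force at its end, in the units of the state.
- ctrl.get_obs(): the state, without advancing time (a new reading comes with each control period).
- ctrl.get_image(name): name is "scene" or "top" or "wrist"; returns a dict with "color" (480x640x3 uint8, red, green, blue), "depth" (480x640 float32, m along the optical axis (not along the pixel's ray), 0 where there is no reading), "fx", "fy", "cx", "cy" (pixels), "k1" (the pictures are not rectified: a ray, as slopes to the right and down, at radius r is drawn at 1 + k1 r^2 times it, then the intrinsics apply), "R" (3x3) and "t" (3): a world point X has camera coordinates R X + t. Camera axes: x right, y down, z forward; pixel columns grow to the right and rows downward; lengths in m; the calibration is good to about 2 mm. A picture is of the moment at which its call begins.
- ctrl.finish_job(): hands the job in; it is judged then, once.
The state is a dict: "t": time; "q": joint angles; "dq": joint speeds; "effort": joint torques, N m; "tool_pos": TCP position; "tool_rot": TCP orientation; "contact_force": force on the tool from outside, world axes, zero at the start; "wrist_torque": the same for the moment, N m; "opening": finger opening in m; "grip_force": force on a finger pad.
Only numpy, scipy, OpenCV 4.12 (cv2) and the standard library are available. Lean on these libraries where they do the work, as an engineer would, in place of code of your own. Each camera call takes 0.05 s, during which the arm holds its last target. There are 200 camera calls.

## Working session

There is one attempt and no reset: what is moved stays moved. The work goes in short steps, Python scripts to look and compute and a tool call to move; the robot and the scene stay as the last step left them, time stands still between calls to the robot, and variables do not carry over. Pictures are saved under pics/ and viewed, at most 10 in all, crops included, and the job is handed in when it is done.

Besides the shell and the picture viewer there is one more tool, called after "Call:" by a JSON object that holds its "method" and its "body", one argument or row to a line. drive_tool: Moves the arm, as the interface text tells. Its arguments: {"type":"object","properties":{"steps":{"type":"array"},"force":{"type":"number"}},"required":["steps"]}

```bash
mkdir -p pics; cat > h.py <<'E'
import numpy as np, cv2
from scipy.spatial.transform import Rotation as Ro
from station import ctrl
def snap(n,name):
    im=ctrl.get_image(n); cv2.imwrite(f'pics/{name}.png',im['color'][:,:,::-1]); np.savez(f'pics/{name}.npz',**im); return im
def load(name): return dict(np.load(f'pics/{name}.npz'))
def ray(im,u,v):
    p=np.array([(u-im['cx'])/im['fx'],(v-im['cy'])/im['fy']],float); s=p.copy()
    for _ in range(20): s=p/(1+im['k1']*(s@s))
    return np.array([s[0],s[1],1.])
def atz(im,u,v,z):
    d=im['R'].T@ray(im,u,v); c=-im['R'].T@im['t']; return c+d*(z-c[2])/d[2]
def cloud(im):
    H,W=im['depth'].shape; v,u=np.mgrid[:H,:W]
    px=(u-im['cx'])/im['fx'];py=(v-im['cy'])/im['fy'];x,y=px.copy(),py.copy()
    for _ in range(20):
        k=1+im['k1']*(x*x+y*y);x=px/k;y=py/k
    d=im['depth'];P=np.stack([x*d,y*d,d],-1)
    return (P-im['t'])@im['R']
E
python3 - <<'E'
from h import *
o=ctrl.get_obs();print({k:np.round(v,3) for k,v in o.items()},ctrl.grip_point_offset)
for n in('top','scene'):
    im=snap(n,n+'0');print(n,im['fx'],im['k1'],-im['R'].T@im['t'],im['R'][2])
E
```

```text
{'t': np.float64(0.0), 'q': array([-1.455,  0.053,  1.614,  0.   ,  1.476, -0.119]), 'dq': array([ 0.   , -0.001, -0.002, -0.   ,  0.001,  0.   ]), 'effort': array([ 0.0000e+00, -3.9368e+01, -3.7018e+01, -0.0000e+00,  7.0000e-03,
       -0.0000e+00]), 'tool_pos': array([ 0.145, -0.607,  0.23 ]), 'tool_rot': array([-3.118, -0.368, -0.   ]), 'contact_force': array([ 0.653,  0.585, -0.118]), 'wrist_torque': array([ 0.034, -0.007,  0.016]), 'grip_force': np.float64(0.0), 'opening': np.float64(0.086)} 0.0187
top 470.32546452510053 -0.07953868172511062 [ 0.30758341 -0.05000212  1.38258798] [ 0.16759653 -0.01659003 -0.98571607]
scene 444.21211074383393 -0.09156283836354084 [0.10396899 0.74701237 0.61916573] [ 0.42195274 -0.78161248 -0.45938852]
```

View pics/top0.png

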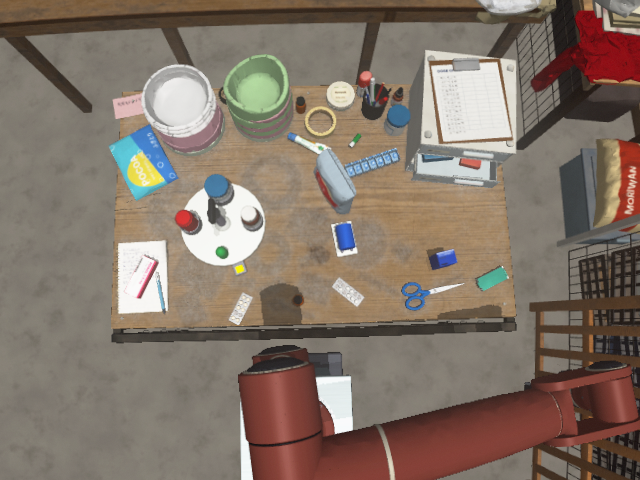

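View pics/scene0.png

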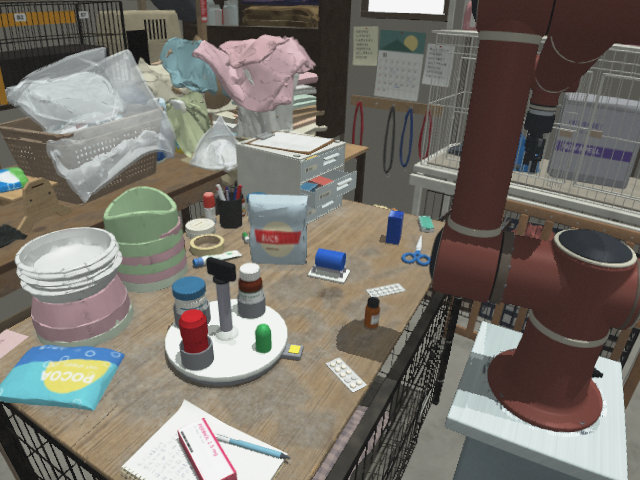

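The top view shows the cup at about (345,236), peg tip at (222,252), yellow mark at (239,268), red shaker at (187,221) on the left, brown bottle at (251,216), handle near (213,210) and bag at (335,180) behind the cup. I'll measure these next.

```bash
python3 - <<'E'
from h import *
im=load('top0');P=cloud(im);C=im['color'].astype(int);hsv=cv2.cvtColor(im['color'],cv2.COLOR_RGB2HSV)
vv,uu=np.mgrid[:480,:640]
def box(a,b,c,d): return (uu>=a)&(uu<b)&(vv>=c)&(vv<d)
def rep(n,m):
    Q=P[m&(im['depth']>0)]; print(n,len(Q),'med',np.round(np.median(Q,0),4),'zmax',Q[:,2].max().round(3),'px',uu[m].mean().round(1),vv[m].mean().round(1));return Q
H,S,V=hsv[...,0],hsv[...,1],hsv[...,2]
blue=(H>100)&(H<130)&(S>120)
mc=blue&box(325,365,215,260); Q=rep('cup',mc)
for name in('top0','scene0'):
    pass
xy=Q[Q[:,2]>.05][:,:2];xy0=xy.mean(0);w=np.linalg.svd(xy-xy0,full_matrices=False)[2][0];w*=np.sign(w[0]);pr=(xy-xy0)@w;n=np.array([-w[1],w[0]])
print('cup axis',w,np.degrees(np.arctan2(w[1],w[0])),xy0,pr.min(),pr.max(),xy0+w*(pr.min()+pr.max())/2, ((xy-xy0)@n).min(),((xy-xy0)@n).max())
r=cv2.minAreaRect(np.argwhere(mc)[:,::-1].astype(np.float32));print(r)
b=cv2.boxPoints(r);print([np.round(atz(im,*p,.046),4) for p in b])
rep('yellow',(H>22)&(H<35)&(S>150)&(V>150)&box(225,255,255,285))
Q=rep('peg',(H>45)&(H<80)&(S>120)&box(205,240,235,265)); t=Q[Q[:,2]>.08];print(t.mean(0))
# platter rim
m=(P[...,2]>.026)&(P[...,2]<.034)&box(170,275,170,275)&(S<40)
Q=rep('plat',m)
cnt=Q[:,:2]; hull=cv2.convexHull((cnt*1000).astype(np.float32));print('circ',cv2.minEnclosingCircle(hull),)
Q=rep('handle',(P[...,2]>.19)&(P[...,2]<.215)&box(190,235,180,230));print(cv2.minAreaRect((Q[:,:2]*1000).astype(np.float32)))
rep('red',(P[...,2]>.125)&box(170,205,205,235)&((H<8)|(H>172))&(S>150))
rep('brown',(P[...,2]>.13)&box(240,265,200,230))
rep('powder',(P[...,2]>.11)&(P[...,2]<.13)&box(200,235,170,205)&blue)
rep('bag',(P[...,2]>.05)&box(310,360,140,218))
rep('carton',(P[...,2]>.07)&box(420,460,240,275));rep('vial',(P[...,2]>.05)&box(285,310,285,310))
o=cv2.resize(im['color'][160:290,160:380],None,fx=3.6,fy=3.6,interpolation=cv2.INTER_CUBIC);cv2.imwrite('pics/crop0.png',o[:,:,::-1])
E
```

```text
cup 377 med [ 0.5427 -0.1523  0.0658] zmax 0.076 px 344.9 236.3
cup axis [0.9858699  0.16751281] 9.643239822550406 [ 0.54415241 -0.15253375] -0.033427250205123576 0.035566113903994924 [ 0.54520673 -0.15235461] -0.022854795568127674 0.020966818408812718
((344.826904296875, 236.13461303710938), (25.298980712890625, 15.297059059143066), 78.69007110595703)
[array([ 0.5795, -0.1262,  0.046 ]), array([ 0.5873, -0.1701,  0.046 ]), array([ 0.5139, -0.1815,  0.046 ]), array([ 0.5064, -0.1379,  0.046 ])]
yellow 44 med [0.4647 0.1565 0.0141] zmax 0.021 px 239.3 268.5
peg 58 med [0.5062 0.1987 0.0835] zmax 0.091 px 220.1 251.5
[0.50744477 0.19894723 0.08446425]
plat 2956 med [0.5673 0.1922 0.0301] zmax 0.034 px 223.3 229.0
circ ((598.005126953125, 203.4295196533203), 124.2870864868164)
handle 136 med [0.596  0.2012 0.2001] zmax 0.209 px 210.7 210.2
((596.6953125, 202.56727600097656), (59.86915969848633, 15.789653778076172), 1.6814876794815063)
red 209 med [0.5933 0.2913 0.1331] zmax 0.141 px 183.3 217.9
brown 202 med [0.6011 0.1131 0.1407] zmax 0.146 px 247.8 212.6
powder 386 med [0.6873 0.2052 0.1212] zmax 0.128 px 215.7 185.2
bag 1657 med [ 0.6738 -0.1197  0.1889] zmax 0.206 px 333.7 181.1
carton 277 med [ 0.471  -0.4315  0.0876] zmax 0.094 px 445.5 257.6
vial 77 med [ 0.3688 -0.0125  0.0667] zmax 0.073 px 296.9 299.1
```

View pics/crop0.png

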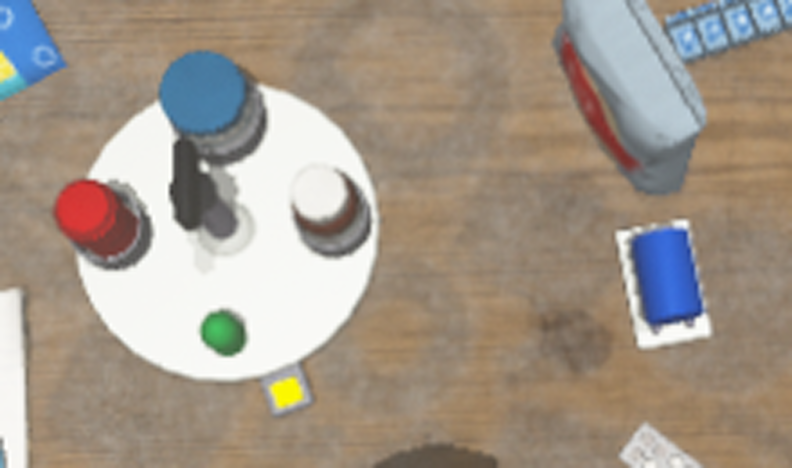

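Measured: carousel axis ≈ (0.597, 0.203), peg ≈ (0.507, 0.1995), front direction 199.4° and red at 92.2°, so it needs about +107°. The cup is at (0.545, -0.152) with its axis at 9.4°. Plan: grasp the cup with the tool tilted 45° forward, then a half turn about tool z points the mouth straight down.

Call:
{"method": "drive_tool", "body": {
  "steps": [
    {"translation": [0.8, -0.72, 0], "angular": [0, 0, 0], "gripper": 1},
    {"translation": [0.8, -0.72, 0], "angular": [0, 0, 0], "gripper": 1},
    {"translation": [0.8, -0.72, 0], "angular": [0, 0, 0], "gripper": 1},
    {"translation": [0.8, -0.72, 0], "angular": [0, 0, 0], "gripper": 1},
    {"translation": [0.8, -0.72, 0], "angular": [0, 0, 0.5], "gripper": 1},
    {"translation": [0.8, -0.72, 0], "angular": [0, 0, 0], "gripper": 1},
    {"translation": [0.8, -0.72, 0], "angular": [0, 0, 0], "gripper": 1},
    {"translation": [0.8, -0.72, 0], "angular": [0, 0, 0], "gripper": 1}
  ]
}}

```text
t: 1.1
tool_pos: [0.3485, -0.3282, 0.2308]
tool_rot: [-3.13, -0.258, 0.0]
contact_force: [-0.4, 0.6, 0.7]
opening: 0.0854
grip_force: 0.0
```

Call:
{"method": "drive_tool", "body": {
  "steps": [
    {"translation": [0.8, -0.72, 0], "angular": [0, 0, 0], "gripper": 1},
    {"translation": [0.8, -0.72, 0], "angular": [0, 0, 0], "gripper": 1},
    {"translation": [0, 0, 0], "angular": [0, 0.9, 0], "gripper": 1},
    {"translation": [0, 0, 0], "angular": [0, 0.9, 0], "gripper": 1},
    {"translation": [0, 0, 0], "angular": [0, 0.9, 0], "gripper": 1},
    {"translation": [0, 0, 0], "angular": [0, 0.9, 0], "gripper": 1},
    {"translation": [0, 0, 0], "angular": [0, 0.9, 0], "gripper": 1},
    {"translation": [0, 0, 0], "angular": [0, 0.9, 0], "gripper": 1}
  ]
}}

```text
t: 2.1
tool_pos: [0.4015, -0.2622, 0.2312]
tool_rot: [-2.854, -0.236, -1.137]
contact_force: [0.1, -0.1, -0.7]
opening: 0.0856
grip_force: 0.0
```

```bash
cat >> h.py <<'E'
def axes(az,tilt,xsign=1):
    """tool leaning forward by tilt along azimuth az; xsign=1: x up-forward, -1: x down-back"""
    a,b=np.radians(az),np.radians(tilt); v=np.array([np.cos(a),np.sin(a),0]);z=np.array([0,0,1.])
    d=v*np.sin(b)-z*np.cos(b); e=(v*np.cos(b)+z*np.sin(b))*xsign
    return np.stack([e,np.cross(d,e),d],1)
def delta(p,Rt):
    o=ctrl.get_obs();R=Ro.from_rotvec(o['tool_rot']).as_matrix()
    print('t',round(float(o['t']),2),'pos',np.round(o['tool_pos'],4),'q',np.round(o['q'],2),'F',np.round(o['contact_force'],1),'open',round(float(o['opening']),4),'grip',round(float(o['grip_force']),1))
    print('x',R[:,0].round(3),'z',R[:,2].round(3))
    print('need transl units',np.round(R.T@(np.array(p)-o['tool_pos'])/.04,2),'rot units',np.round(np.degrees(Ro.from_matrix(R.T@Rt).as_rotvec())/8,2))
E
python3 - <<'E'
from h import *
A=axes(9.4,45);G=np.array([.545,-.152,.046])
delta(G+A[:,2]*(.0187-.1),A)
snap('wrist','w1')
E
```

```text
t 2.1 pos [ 0.4015 -0.2622  0.2312] q [-1.15 -0.61  2.27  0.76  1.33  0.12] F [ 0.1 -0.1 -0.7] open 0.0856 grip 0.0
x [0.716 0.12  0.687] z [ 0.678  0.112 -0.726]
need transl units [-0.34 -2.13  4.07] rot units [0.   0.2  0.01]
```

View pics/w1.png

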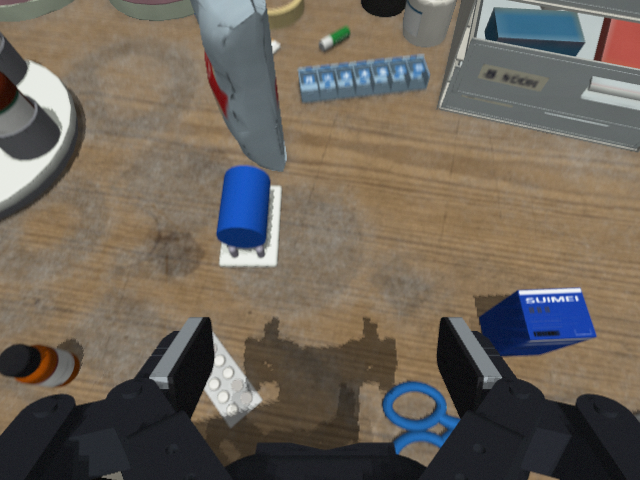

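The wrist view shows the cup at (244,206) on its cradle (250,228), with clear space around it. Moving to the pre-grasp.

Call:
{"method": "drive_tool", "body": {
  "steps": [
    {"translation": [-0.08, -0.53, 0.5], "angular": [0, 0.2, 0], "gripper": 1},
    {"translation": [-0.08, -0.53, 0.7], "angular": [0, 0, 0], "gripper": 1},
    {"translation": [-0.08, -0.53, 0.7], "angular": [0, 0, 0], "gripper": 1},
    {"translation": [-0.1, -0.53, 0.7], "angular": [0, 0, 0], "gripper": 1},
    {"translation": [0, 0, 0.7], "angular": [0, 0, 0], "gripper": 1},
    {"translation": [0, 0, 0.7], "angular": [0, 0, 0], "gripper": 1},
    {"translation": [0, 0, 0], "angular": [0, 0, 0], "gripper": 1},
    {"translation": [0, 0, 0], "angular": [0, 0, 0], "gripper": 1}
  ]
}}

```text
t: 3.15
tool_pos: [0.489, -0.1617, 0.1083]
tool_rot: [-2.838, -0.236, -1.169]
contact_force: [0.5, 1.1, 0.3]
opening: 0.0854
grip_force: 0.0
```

```bash
python3 - <<'E'
from h import *
A=axes(9.4,45);G=np.array([.545,-.152,.046])
delta(G+A[:,2]*.0187,A)
im=snap('wrist','w2');P=cloud(im);hsv=cv2.cvtColor(im['color'],cv2.COLOR_RGB2HSV)
m=(hsv[...,0]>100)&(hsv[...,0]<130)&(hsv[...,1]>120)&(im['depth']>0)&(abs(P[...,0]-.545)<.06)&(abs(P[...,1]+.152)<.06)&(P[...,2]>.03)
Q=P[m];w=A[:,0]*.707+A[:,2]*.707;w[2]=0;n=np.array([-w[1],w[0],0])
s=Q@w;l=Q@n
print(len(Q),'along pctl',np.percentile(s,[1,99]),'lat',np.percentile(l,[1,99]),'exp',G@w,G@n)
for a,b in((.0,.3),(.7,1)):
    k=(s>np.quantile(s,a))&(s<=np.quantile(s,b));print(s[k].mean(),np.percentile(l[k],[2,98]).mean())
E
```

```text
t 3.15 pos [ 0.489  -0.1617  0.1083] q [-0.79 -0.45  2.4   0.85  0.88  0.15] F [0.5 1.1 0.3] open 0.0854 grip 0.0
x [0.7   0.117 0.704] z [ 0.695  0.116 -0.71 ]
need transl units [-0.09 -0.01  2.57] rot units [-0.01  0.03  0.01]
9453 along pctl [0.47770349 0.54658336] lat [-0.26344718 -0.21951392] exp 0.5127788346688165 -0.23893553054682018
0.4806653259909312 -0.24143129810742764
0.5333553751819279 -0.24156695058441136
```

View pics/w2.png

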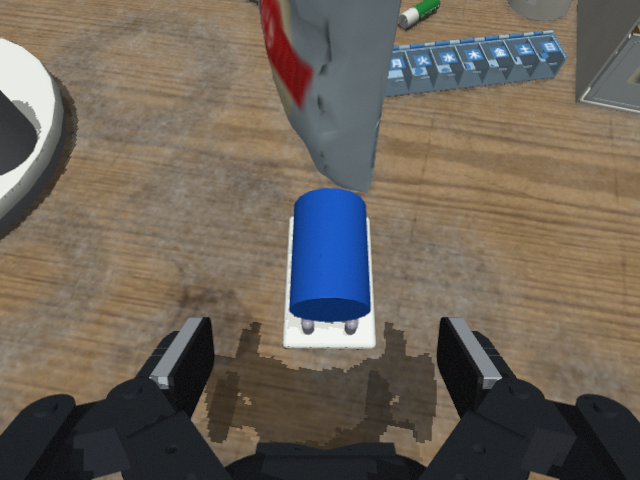

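The wrist view has the cup centred between the fingers at (330,255). I'll shift about 2.5 mm right and advance.

Call:
{"method": "drive_tool", "body": {
  "steps": [
    {"translation": [-0.05, 0.05, 0.6], "angular": [0, 0, 0], "gripper": 1},
    {"translation": [-0.05, 0, 0.6], "angular": [0, 0, 0], "gripper": 1},
    {"translation": [0, 0, 0.6], "angular": [0, 0, 0], "gripper": 1},
    {"translation": [0, 0, 0.5], "angular": [0, 0, 0], "gripper": 1},
    {"translation": [0, 0, 0.35], "angular": [0, 0, 0], "gripper": 1},
    {"translation": [0, 0, 0], "angular": [0, 0, 0], "gripper": 1}
  ]
}}

```text
t: 3.95
tool_pos: [0.5604, -0.1523, 0.0304]
tool_rot: [-2.838, -0.235, -1.17]
contact_force: [0.4, -0.3, 0.7]
opening: 0.0851
grip_force: 0.0
```

Call:
{"method": "drive_tool", "body": {
  "steps": [
    {"translation": [0, 0, 0], "angular": [0, 0, 0], "gripper": 0.3},
    {"translation": [0, 0, 0], "angular": [0, 0, 0], "gripper": 0.3},
    {"translation": [0, 0, 0], "angular": [0, 0, 0], "gripper": 0.3},
    {"translation": [0, 0, 0], "angular": [0, 0, 0], "gripper": 0.3},
    {"translation": [0, 0, 0], "angular": [0, 0, 0], "gripper": 0.3},
    {"translation": [0, 0, 0], "angular": [0, 0, 0], "gripper": 0.3}
  ],
  "force": 25
}}

```text
t: 4.7
tool_pos: [0.5607, -0.1526, 0.0309]
tool_rot: [-2.838, -0.235, -1.172]
contact_force: [-4.5, -1.0, 6.0]
opening: 0.0479
grip_force: 25.8
```

```bash
python3 - <<'E'
from h import *
A=axes(9.4,45);G=np.array([.545,-.154,.046])
delta(G+A[:,2]*.0187,A)
E
```

```text
t 4.7 pos [ 0.5607 -0.1526  0.0309] q [-0.65 -0.08  2.28  1.05  0.63 -0.03] F [-4.5 -1.   6. ] open 0.0479 grip 25.8
x [0.699 0.117 0.706] z [ 0.696  0.115 -0.709]
need transl units [-0.01 -0.03 -0.08] rot units [0.   0.02 0.01]
```

Call:
{"method": "drive_tool", "body": {
  "steps": [
    {"translation": [0.2, 0, -0.2], "angular": [0, 0, 0], "gripper": 0.3},
    {"translation": [0.5, 0, -0.5], "angular": [0, 0, 0], "gripper": 0.3},
    {"translation": [0.5, 0, -0.5], "angular": [0, 0, 0], "gripper": 0.3},
    {"translation": [0.5, 0, -0.5], "angular": [0, 0, 0], "gripper": 0.3},
    {"translation": [0.5, -0.3, -0.6], "angular": [0, 0, 0], "gripper": 0.3},
    {"translation": [0.4, -0.7, -0.6], "angular": [0, 0, 0], "gripper": 0.3},
    {"translation": [0, -0.9, -0.3], "angular": [0, 0, 0], "gripper": 0.3},
    {"translation": [0, -0.9, -0.3], "angular": [0, 0, 0], "gripper": 0.3}
  ]
}}

```text
t: 5.7
tool_pos: [0.5165, -0.0446, 0.2024]
tool_rot: [-2.839, -0.234, -1.169]
contact_force: [1.2, 0.2, -0.3]
opening: 0.0481
grip_force: 26.0
```

```bash
python3 - <<'E'
from h import *
A=axes(21,45)
delta([.43,.1,.22],A)
E
```

```text
t 5.7 pos [ 0.5165 -0.0446  0.2024] q [-0.46 -0.69  2.38  0.57  0.86  0.7 ] F [ 1.2  0.2 -0.3] open 0.0481 grip 26.0
x [0.7   0.116 0.704] z [ 0.695  0.116 -0.71 ]
need transl units [-0.78 -3.92 -1.4 ] rot units [ 1.02  0.03 -1.03]
```

Call:
{"method": "drive_tool", "body": {
  "steps": [
    {"translation": [0, -0.7, -0.1], "angular": [0.2, 0, -0.2], "gripper": 0.3},
    {"translation": [0, -0.7, -0.1], "angular": [0.2, 0, -0.2], "gripper": 0.3},
    {"translation": [0, -0.7, -0.1], "angular": [0.2, 0, -0.2], "gripper": 0.3},
    {"translation": [0, -0.7, -0.1], "angular": [0.2, 0, -0.2], "gripper": 0.3},
    {"translation": [0, -0.7, -0.1], "angular": [0.2, 0, -0.2], "gripper": 0.3},
    {"translation": [0, 0, 0], "angular": [0, 0, 0], "gripper": 0.3}
  ]
}}

```text
t: 6.45
tool_pos: [0.4693, 0.0879, 0.2164]
tool_rot: [-2.737, -0.505, -1.128]
contact_force: [0.2, -0.3, -0.0]
opening: 0.048
grip_force: 26.0
```

```bash
python3 - <<'E'
from h import *
A=axes(21,45)
delta([.47,.11,.24],A)
E
```

```text
t 6.45 pos [0.4693 0.0879 0.2164] q [-0.2  -0.9   2.46  0.48  0.95  0.85] F [ 0.2 -0.3 -0. ] open 0.048 grip 26.0
x [0.663 0.253 0.705] z [ 0.658  0.252 -0.71 ]
need transl units [ 0.57 -0.51 -0.27] rot units [ 0.01  0.02 -0.01]
```

Call:
{"method": "drive_tool", "body": {
  "steps": [
    {"translation": [0.5, -0.5, -0.2], "angular": [0, 0, 0], "gripper": 0.3},
    {"translation": [0, 0, 0], "angular": [0, 0, -0.9], "gripper": 0.3},
    {"translation": [0, 0, 0], "angular": [0, 0, -1], "gripper": 0.3},
    {"translation": [0, 0, 0], "angular": [0, 0, -1], "gripper": 0.3},
    {"translation": [0, 0, 0], "angular": [0, 0, -1], "gripper": 0.3},
    {"translation": [0, 0, 0], "angular": [0, 0, -1], "gripper": 0.3},
    {"translation": [0, 0, 0], "angular": [0, 0, -1], "gripper": 0.3},
    {"translation": [0, 0, 0], "angular": [0, 0, -1], "gripper": 0.3}
  ]
}}

```text
t: 7.45
tool_pos: [0.4709, 0.1076, 0.2357]
tool_rot: [2.136, 1.673, 1.065]
contact_force: [-0.8, -0.3, -0.5]
opening: 0.0484
grip_force: 26.1
```

Call:
{"method": "drive_tool", "body": {
  "steps": [
    {"translation": [0, 0, 0], "angular": [0, 0, -1], "gripper": 0.3},
    {"translation": [0, 0, 0], "angular": [0, 0, -1], "gripper": 0.3},
    {"translation": [0, 0, 0], "angular": [0, 0, -1], "gripper": 0.3},
    {"translation": [0, 0, 0], "angular": [0, 0, -1], "gripper": 0.3},
    {"translation": [0, 0, 0], "angular": [0, 0, -1], "gripper": 0.3},
    {"translation": [0, 0, 0], "angular": [0, 0, -1], "gripper": 0.3},
    {"translation": [0, 0, 0], "angular": [0, 0, -1], "gripper": 0.3},
    {"translation": [0, 0, 0], "angular": [0, 0, -1], "gripper": 0.3}
  ]
}}

```text
t: 8.45
tool_pos: [0.4709, 0.1076, 0.2356]
tool_rot: [0.842, 2.321, 0.662]
contact_force: [-0.4, -0.0, -0.0]
opening: 0.048
grip_force: 26.1
```

Call:
{"method": "drive_tool", "body": {
  "steps": [
    {"translation": [0, 0, 0], "angular": [0, 0, -1], "gripper": 0.3},
    {"translation": [0, 0, 0], "angular": [0, 0, -1], "gripper": 0.3},
    {"translation": [0, 0, 0], "angular": [0, 0, -1], "gripper": 0.3},
    {"translation": [0, 0, 0], "angular": [0, 0, -1], "gripper": 0.3},
    {"translation": [0, 0, 0], "angular": [0, 0, -1], "gripper": 0.3},
    {"translation": [0, 0, 0], "angular": [0, 0, -1], "gripper": 0.3},
    {"translation": [0, 0, 0], "angular": [0, 0, -0.6], "gripper": 0.3},
    {"translation": [0, 0, 0], "angular": [0, 0, 0], "gripper": 0.3}
  ]
}}

```text
t: 9.45
tool_pos: [0.4709, 0.1078, 0.2358]
tool_rot: [-0.261, 2.36, 0.244]
contact_force: [1.0, 0.2, -1.4]
opening: 0.0485
grip_force: 26.1
```

```bash
python3 - <<'E'
from h import *
A=axes(21,45,-1);
delta([.507+.0187*A[0,2]-.0,.1995+.0187*A[1,2],.155-.0132],A)
im=snap('scene','s1');cv2.imwrite('pics/s1c.png',cv2.resize(im['color'][200:400,120:380],None,fx=2.5,fy=2.5)[:,:,::-1])
E
```

```text
t 9.45 pos [0.4709 0.1078 0.2358] q [-0.13 -0.9   2.43  0.42  0.94 -2.05] F [ 1.   0.2 -1.4] open 0.0485 grip 26.1
x [-0.708 -0.117 -0.697] z [ 0.658  0.249 -0.71 ]
need transl units [0.5  1.77 3.07] rot units [-0.02 -0.03 -1.04]
```

View pics/s1c.png

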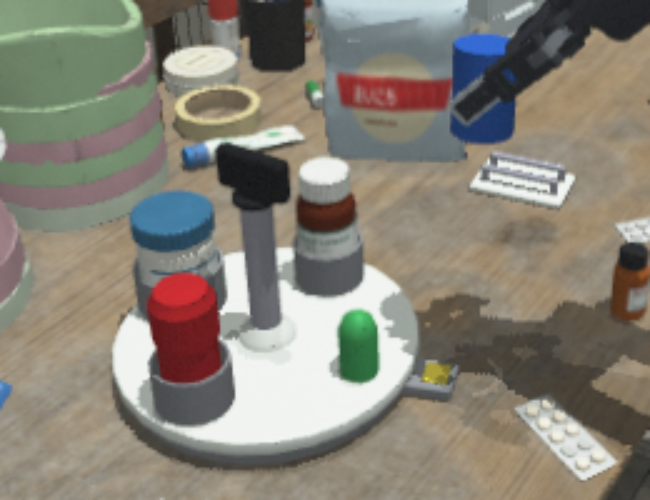

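Cup hangs mouth down at (483,90) in the crop, with the peg free at (358,345). I'll do the last 8° of turn and go above the peg.

Call:
{"method": "drive_tool", "body": {
  "steps": [
    {"translation": [0, 0, 0], "angular": [0, 0, -1], "gripper": 0.3},
    {"translation": [0, 0.5, 0], "angular": [0, 0, 0], "gripper": 0.3},
    {"translation": [-0.3, 0.5, 0.3], "angular": [0, 0, 0], "gripper": 0.3},
    {"translation": [-0.2, 0.5, 0.4], "angular": [0, 0, 0], "gripper": 0.3},
    {"translation": [0, 0.25, 0.5], "angular": [0, 0, 0], "gripper": 0.3},
    {"translation": [0, 0, 0.5], "angular": [0, 0, 0], "gripper": 0.3},
    {"translation": [0, 0, 0], "angular": [0, 0, 0], "gripper": 0.3}
  ]
}}

```text
t: 10.38
tool_pos: [0.5034, 0.196, 0.2]
tool_rot: [-0.426, 2.333, 0.178]
contact_force: [0.5, 1.1, -0.1]
opening: 0.0484
grip_force: 26.1
```

```bash
cat >> h.py <<'E'
def cup(im,ctr,zlo,zhi,lim=.05):
    P=cloud(im);h=cv2.cvtColor(im['color'],cv2.COLOR_RGB2HSV)
    m=(h[...,0]>105)&(h[...,0]<130)&(h[...,1]>150)&(im['depth']>0)&(np.hypot(P[...,0]-ctr[0],P[...,1]-ctr[1])<lim)&(P[...,2]>zlo)&(P[...,2]<zhi)
    return P[m]
def fitaxis(Q,p0,r=.024):
    from scipy.optimize import least_squares
    c=Q.mean(0)
    f=lambda x:(np.linalg.norm(np.cross(Q-[x[0],x[1],c[2]],np.array([x[2],x[3],1])/np.sqrt(1+x[2]**2+x[3]**2)),axis=1)-r)
    s=least_squares(f,[p0[0],p0[1],0,0],loss='soft_l1',f_scale=.001)
    return s.x,c[2],np.std(s.fun)
E
python3 - <<'E'
from h import *
A=axes(21,45,-1);o=ctrl.get_obs();g=o['tool_pos']-.0187*Ro.from_rotvec(o['tool_rot']).as_matrix()[:,2]
delta([.5085+.0187*A[0,2],.2+.0187*A[1,2],.155-.0132],A);print('grasp',g)
for n in('scene','top'):
    im=snap(n,n+'2');Q=cup(im,g,g[2]-.06,g[2]+.06);z=Q[:,2];print(n,len(Q),np.percentile(z,[0,1,50,99,100]),Q.mean(0))
    S=Q[(z<np.percentile(z,98)-.004)] if n=='scene' else Q
    if n=='scene':print(fitaxis(S,g))
    else:
        T=Q[z>np.median(z)-.004];print(len(T),cv2.minEnclosingCircle((T[:,:2]*1000).astype(np.float32)),T.mean(0))
im=load('scene0');P=cloud(im);h=cv2.cvtColor(im['color'],cv2.COLOR_RGB2HSV)
m=(h[...,0]>45)&(h[...,0]<80)&(h[...,1]>120)&(np.hypot(P[...,0]-.507,P[...,1]-.2)<.03)&(im['depth']>0);Q=P[m];print('peg',len(Q),Q[:,2].max(),fitaxis(Q[(Q[:,2]>.032)&(Q[:,2]<.07)],[.507,.2],.016))
E
```

```text
t 10.38 pos [0.5034 0.196  0.2   ] q [ 0.16 -0.64  2.35  0.23  0.68 -1.9 ] F [ 0.5  1.1 -0.1] open 0.0484 grip 26.1
x [-0.667 -0.251 -0.701] z [ 0.655  0.25  -0.713]
need transl units [0.67 0.05 1.38] rot units [-0.01 -0.06 -0.03]
grasp [0.49116851 0.19128677 0.21330694]
scene 624 [0.1806311  0.18257377 0.2432384  0.24997069 0.25879203] [0.48484793 0.2017576  0.22735358]
(array([ 0.49016691,  0.19085854,  0.00080506, -0.00818357]), np.float64(0.2095461376670639), np.float64(0.001028033298713903))
top 276 [0.22592391 0.24469143 0.25087716 0.25557031 0.25765648] [0.48814555 0.18983602 0.25080655]
265 ((487.8746337890625, 189.8560791015625), 22.82847023010254) [0.48829171 0.18947765 0.25115001]
peg 371 0.08788135611841491 (array([ 0.51051159,  0.200245  , -0.00132068, -0.00745724]), np.float64(0.051610283041892836), np.float64(0.000933646409959641))
```

Call:
{"method": "drive_tool", "body": {
  "steps": [
    {"translation": [-0.2, 0.05, 0.2], "angular": [0, 0, 0], "gripper": 0.3},
    {"translation": [-0.2, 0, 0.2], "angular": [0, -0.05, 0], "gripper": 0.3},
    {"translation": [0.35, 0, 0.35], "angular": [0, 0, 0], "gripper": 0.3},
    {"translation": [0.35, 0, 0.35], "angular": [0, 0, 0], "gripper": 0.3},
    {"translation": [0.35, 0, 0.35], "angular": [0, 0, 0], "gripper": 0.3},
    {"translation": [0.3, 0, 0.3], "angular": [0, 0, 0], "gripper": 0.3},
    {"translation": [0, 0, 0], "angular": [0, 0, 0], "gripper": 0.3},
    {"translation": [0, 0, 0], "angular": [0, 0, 0], "gripper": 0.3}
  ]
}}

```text
t: 11.48
tool_pos: [0.5255, 0.2058, 0.1277]
tool_rot: [-0.424, 2.319, 0.178]
contact_force: [-0.1, 0.5, 0.2]
opening: 0.0482
grip_force: 26.1
```

```bash
python3 - <<'E'
from h import *
A=axes(21,45,-1);o=ctrl.get_obs();g=o['tool_pos']-.0187*Ro.from_rotvec(o['tool_rot']).as_matrix()[:,2]
delta(o['tool_pos'],A);print('grasp',g)
for n in('scene','top'):
    im=snap(n,n+'3');Q=cup(im,g,g[2]-.05,g[2]+.06);z=Q[:,2];print(n,len(Q),np.percentile(z,[1,50,99]))
    if n=='scene':print(fitaxis(Q[z<np.percentile(z,98)-.004],g))
    else:
        T=Q[z>np.median(z)-.004];print(len(T),cv2.minEnclosingCircle((T[:,:2]*1000).astype(np.float32)))
im=load('scene3');cv2.imwrite('pics/s3c.png',cv2.resize(im['color'][240:390,150:350],None,fx=3.5,fy=3.5)[:,:,::-1])
E
```

```text
t 11.47 pos [0.5255 0.2058 0.1277] q [ 0.18 -0.44  2.36  0.31  0.46 -1.98] F [-0.1  0.5  0.2] open 0.0482 grip 26.1
x [-0.657 -0.248 -0.711] z [ 0.665  0.252 -0.703]
need transl units [0. 0. 0.] rot units [-0.02  0.04 -0.03]
grasp [0.51304045 0.20111821 0.14086357]
scene 565 [0.10921845 0.1744679  0.17788051]
(array([ 0.51213844,  0.20041943, -0.0323078 ,  0.00169973]), np.float64(0.13874078826136582), np.float64(0.001382431638256904))
top 239 [0.17087491 0.1776537  0.18306034]
228 ((509.6947937011719, 199.80499267578125), 22.731752395629883)
```

View pics/s3c.png

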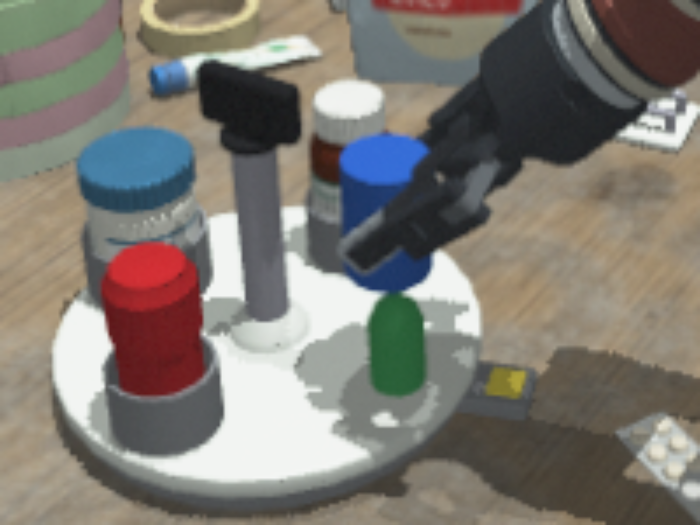

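The crop shows the cup just above and in line with the peg (peg tip at (397,300), cup mouth at about (387,275)). A 2 mm pull-back, then lowering.

Call:
{"method": "drive_tool", "body": {
  "steps": [
    {"translation": [0.03, 0, -0.04], "angular": [0, 0, 0], "gripper": 0.3},
    {"translation": [0.2, 0, 0.2], "angular": [0, 0, 0], "gripper": 0.3},
    {"translation": [0.2, 0, 0.2], "angular": [0, 0, 0], "gripper": 0.3},
    {"translation": [0.2, 0, 0.2], "angular": [0, 0, 0], "gripper": 0.3},
    {"translation": [0.2, 0, 0.2], "angular": [0, 0, 0], "gripper": 0.3},
    {"translation": [0.2, 0, 0.2], "angular": [0, 0, 0], "gripper": 0.3},
    {"translation": [0.2, 0, 0.2], "angular": [0, 0, 0], "gripper": 0.3},
    {"translation": [0, 0, 0], "angular": [0, 0, 0], "gripper": 0.3}
  ]
}}

```text
t: 12.58
tool_pos: [0.522, 0.2052, 0.0562]
tool_rot: [-0.425, 2.325, 0.178]
contact_force: [-0.2, 0.2, -0.9]
opening: 0.0478
grip_force: 26.1
```

Call:
{"method": "drive_tool", "body": {
  "steps": [
    {"translation": [0.07, 0, 0.07], "angular": [0, 0, 0], "gripper": 0.3},
    {"translation": [0.05, 0, 0.05], "angular": [0, 0, 0], "gripper": 0.3},
    {"translation": [0.03, 0, 0.03], "angular": [0, 0, 0], "gripper": 0.3},
    {"translation": [0, 0, 0], "angular": [0, 0, 0], "gripper": 0.3}
  ]
}}

```text
t: 13.08
tool_pos: [0.5238, 0.2055, 0.0508]
tool_rot: [-0.425, 2.319, 0.178]
contact_force: [-1.3, -0.1, 2.9]
opening: 0.048
grip_force: 26.2
```

Call:
{"method": "drive_tool", "body": {
  "steps": [
    {"translation": [0.03, 0, 0.03], "angular": [0, 0, 0], "gripper": 0.3},
    {"translation": [0, 0, 0], "angular": [0, 0, 0], "gripper": 0.3},
    {"translation": [0, 0, 0], "angular": [0, 0, 0], "gripper": 0.3}
  ]
}}

```text
t: 13.45
tool_pos: [0.525, 0.2057, 0.0507]
tool_rot: [-0.424, 2.316, 0.177]
contact_force: [-2.1, 0.8, 8.3]
opening: 0.0482
grip_force: 26.4
```

```bash
python3 - <<'E'
from h import *
A=axes(21,45,-1);o=ctrl.get_obs();delta(o['tool_pos'],A)
for n in('scene','top'):
    im=snap(n,n+'4');Q=cup(im,[.508,.2],.03,.13);z=Q[:,2];print(n,len(Q),np.percentile(z,[1,50,99]))
    if n=='scene':print(fitaxis(Q[z<np.percentile(z,98)-.004],[.508,.2]))
    else:
        T=Q[z>np.median(z)-.004];print(len(T),cv2.minEnclosingCircle((T[:,:2]*1000).astype(np.float32)))
E
```

```text
t 13.45 pos [0.525  0.2057 0.0507] q [ 0.17 -0.26  2.39  0.53  0.26 -2.22] F [-2.1  0.8  8.3] open 0.0482 grip 26.4
x [-0.656 -0.249 -0.713] z [ 0.667  0.252 -0.701]
need transl units [0. 0. 0.] rot units [-0.02  0.06 -0.02]
scene 522 [0.03288849 0.09891104 0.10822032]
(array([ 0.51188699,  0.20030063,  0.00433339, -0.0056702 ]), np.float64(0.0669686038995926), np.float64(0.0022721178517195015))
top 210 [0.09461773 0.09974633 0.10634104]
203 ((509.5917663574219, 199.7152099609375), 23.01798439025879)
```

Rim stands on the platter (cup top at 0.0997, 8 N upward). Releasing and backing off along the tool axis.

Call:
{"method": "drive_tool", "body": {
  "steps": [
    {"translation": [-0.03, 0, -0.02], "angular": [0, 0, 0], "gripper": 0.6},
    {"translation": [0, 0, 0], "angular": [0, 0, 0], "gripper": 0.8},
    {"translation": [0, 0, 0], "angular": [0, 0, 0], "gripper": 1},
    {"translation": [0, 0, 0], "angular": [0, 0, 0], "gripper": 1},
    {"translation": [0, 0, 0], "angular": [0, 0, 0], "gripper": 1},
    {"translation": [0, 0, -0.3], "angular": [0, 0, 0], "gripper": 1},
    {"translation": [0, 0, -0.5], "angular": [0, 0, 0], "gripper": 1},
    {"translation": [0, 0, -0.7], "angular": [0, 0, 0], "gripper": 1}
  ]
}}

```text
t: 14.55
tool_pos: [0.4828, 0.1902, 0.0914]
tool_rot: [-0.425, 2.323, 0.178]
contact_force: [-0.0, -0.1, -0.3]
opening: 0.0857
grip_force: 0.0
```

Call:
{"method": "drive_tool", "body": {
  "steps": [
    {"translation": [0, 0, -0.7], "angular": [0, 0, 0], "gripper": 1},
    {"translation": [-0.5, 0, -0.7], "angular": [0, 0, 0], "gripper": 1},
    {"translation": [-0.5, 0, -0.7], "angular": [0, 0, 0], "gripper": 1},
    {"translation": [-0.7, 0, -0.6], "angular": [0, 0, 0], "gripper": 1},
    {"translation": [-0.7, 0, -0.3], "angular": [0, 0, 0], "gripper": 1},
    {"translation": [-0.5, 0, 0], "angular": [0, 0, 0], "gripper": 1}
  ]
}}

```text
t: 15.3
tool_pos: [0.4813, 0.1892, 0.2618]
tool_rot: [-0.424, 2.317, 0.177]
contact_force: [0.3, -0.8, -0.4]
opening: 0.0856
grip_force: 0.0
```

```bash
python3 - <<'E'
from h import *
delta([.597,.203,.27],axes(2,0))
for n in('scene','top'):
    im=snap(n,n+'5');Q=cup(im,[.508,.2],.03,.13);z=Q[:,2];print(n,len(Q),np.percentile(z,[1,50,99]))
    if n=='scene':print(fitaxis(Q[z<np.percentile(z,98)-.004],[.508,.2]))
    else:
        T=Q[z>np.median(z)-.004];print(len(T),cv2.minEnclosingCircle((T[:,:2]*1000).astype(np.float32)))
        P=cloud(im);Q=P[(P[...,2]>.19)&(P[...,2]<.215)&(np.hypot(P[...,0]-.597,P[...,1]-.203)<.05)];print('handle',len(Q),cv2.minAreaRect((Q[:,:2]*1000).astype(np.float32)))
im=load('scene5');cv2.imwrite('pics/s5c.png',cv2.resize(im['color'][180:400,130:430],None,fx=2.5,fy=2.5)[:,:,::-1])
E
```

```text
t 15.3 pos [0.4813 0.1892 0.2618] q [ 0.15 -0.79  2.34  0.21  0.83 -1.87] F [ 0.3 -0.8 -0.4] open 0.0856 grip 0.0
x [-0.656 -0.249 -0.713] z [ 0.666  0.252 -0.702]
need transl units [-2.13 -0.7   1.87] rot units [ -7.84   1.29 -18.72]
scene 921 [0.03293308 0.08230232 0.10189227]
(array([0.51195818, 0.20031767, 0.00519657, 0.00475441]), np.float64(0.06589404050369356), np.float64(0.0010805178170589156))
top 198 [0.09501504 0.10003431 0.1058103 ]
190 ((508.75341796875, 200.65611267089844), 22.50082015991211)
handle 134 ((597.1722412109375, 202.63394165039062), (59.81023406982422, 15.150016784667969), 1.389216423034668)
```

View pics/s5c.png

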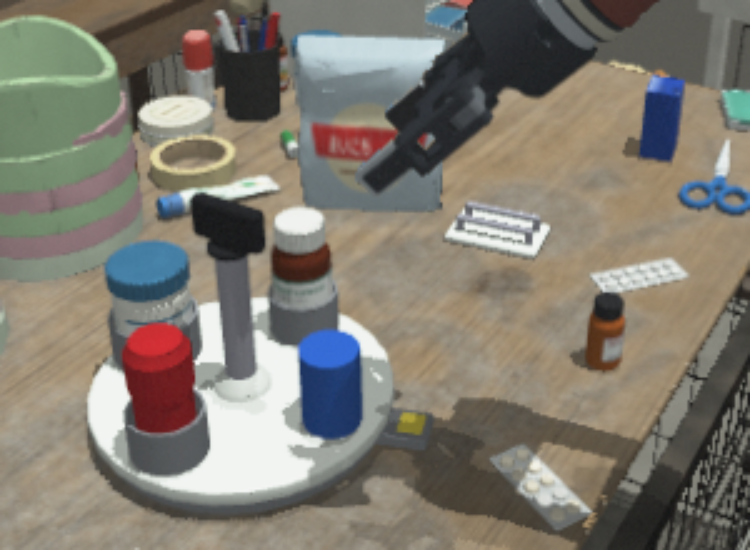

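Cup hangs squarely on the peg at (331,385), and jars, vial and carton are untouched. Straightening the tool and turning it for the handle.

Call:
{"method": "drive_tool", "body": {
  "steps": [
    {"translation": [0, 0, 0], "angular": [0, 0.95, 0], "gripper": 1},
    {"translation": [0, 0, 0], "angular": [0, 0.95, 0], "gripper": 1},
    {"translation": [0, 0, 0], "angular": [0, 0.95, 0], "gripper": 1},
    {"translation": [0, 0, 0], "angular": [0, 0.95, 0], "gripper": 1},
    {"translation": [0, 0, 0], "angular": [0, 0.95, 0], "gripper": 1},
    {"translation": [0, 0, 0], "angular": [0, 0.9, 0], "gripper": 1},
    {"translation": [0, 0, 0], "angular": [0, 0, 1], "gripper": 1},
    {"translation": [0, 0, 0], "angular": [0, 0, 1], "gripper": 1}
  ]
}}

```text
t: 16.4
tool_pos: [0.4796, 0.1889, 0.257]
tool_rot: [0.124, -3.136, -0.0]
contact_force: [0.0, -0.2, 0.8]
opening: 0.0852
grip_force: 0.0
```

Call:
{"method": "drive_tool", "body": {
  "steps": [
    {"translation": [0, 0, 0], "angular": [0, 0, 1], "gripper": 1},
    {"translation": [0, 0, 0], "angular": [0, 0, 1], "gripper": 1},
    {"translation": [0, 0, 0], "angular": [0, 0, 1], "gripper": 1},
    {"translation": [0, 0, 0], "angular": [0, 0, 1], "gripper": 1},
    {"translation": [0, 0, 0], "angular": [0, 0, 1], "gripper": 1},
    {"translation": [0, 0, 0], "angular": [0, 0, 1], "gripper": 1},
    {"translation": [0, 0, 0], "angular": [0, 0, 1], "gripper": 1},
    {"translation": [0, 0, 0], "angular": [0, 0, 1], "gripper": 1}
  ]
}}

```text
t: 17.4
tool_pos: [0.4793, 0.1888, 0.2573]
tool_rot: [-1.558, -2.726, 0.002]
contact_force: [0.5, 0.6, 0.6]
opening: 0.0853
grip_force: 0.0
```

Call:
{"method": "drive_tool", "body": {
  "steps": [
    {"translation": [0, 0, 0], "angular": [0, 0, 1], "gripper": 1},
    {"translation": [0, 0, 0], "angular": [0, 0, 1], "gripper": 1},
    {"translation": [0, 0, 0], "angular": [0, 0, 1], "gripper": 1},
    {"translation": [0, 0, 0], "angular": [0, 0, 1], "gripper": 1},
    {"translation": [0, 0, 0], "angular": [0, 0, 1], "gripper": 1},
    {"translation": [0, 0, 0], "angular": [0, 0, 1], "gripper": 1},
    {"translation": [0, 0, 0], "angular": [0, 0, 1], "gripper": 1},
    {"translation": [0, 0, 0], "angular": [0, 0, 1], "gripper": 1}
  ]
}}

```text
t: 18.4
tool_pos: [0.4793, 0.1888, 0.2573]
tool_rot: [-2.766, -1.486, 0.003]
contact_force: [-0.2, 0.2, 0.1]
opening: 0.0856
grip_force: 0.0
```

```bash
python3 - <<'E'
from h import *
delta([.597,.203,.27],axes(2,0))
E
```

```text
t 18.4 pos [0.4793 0.1888 0.2573] q [ 0.23 -0.23  1.83  0.    1.54  0.81] F [-0.2  0.2  0.1] open 0.0856 grip 0.0
x [ 0.552  0.834 -0.001] z [-0.003  0.    -1.   ]
need transl units [ 1.92  2.26 -0.33] rot units [-0.01  0.02  6.81]
```

Call:
{"method": "drive_tool", "body": {
  "steps": [
    {"translation": [0, 0, 0], "angular": [0, 0, 1], "gripper": 1},
    {"translation": [0, 0, 0], "angular": [0, 0, 1], "gripper": 1},
    {"translation": [0, 0, 0], "angular": [0, 0, 1], "gripper": 1},
    {"translation": [0, 0, 0], "angular": [0, 0, 1], "gripper": 1},
    {"translation": [0, 0, 0], "angular": [0, 0, 1], "gripper": 1},
    {"translation": [0, 0, 0], "angular": [0, 0, 1], "gripper": 1},
    {"translation": [0, 0, 0], "angular": [0, 0, 0.8], "gripper": 1},
    {"translation": [0.5, 0, 0], "angular": [0, 0, 0], "gripper": 1}
  ]
}}

```text
t: 19.4
tool_pos: [0.4991, 0.1897, 0.2576]
tool_rot: [-3.14, -0.065, 0.003]
contact_force: [0.4, -0.2, -0.1]
opening: 0.0857
grip_force: 0.0
```

Call:
{"method": "drive_tool", "body": {
  "steps": [
    {"translation": [0.8, -0.1, 0], "angular": [0, 0, 0], "gripper": 1},
    {"translation": [0.8, -0.1, 0], "angular": [0, 0, 0], "gripper": 1},
    {"translation": [0.8, 0, 0], "angular": [0, 0, 0], "gripper": 1},
    {"translation": [0, 0, 0], "angular": [0, 0, 0], "gripper": 1}
  ]
}}

```text
t: 19.9
tool_pos: [0.5962, 0.2014, 0.2567]
tool_rot: [-3.141, -0.064, 0.005]
contact_force: [-0.1, -0.1, 0.3]
opening: 0.0855
grip_force: 0.0
```

```bash
python3 - <<'E'
from h import *
delta([.597,.203,.172],axes(2,0))
im=snap('wrist','w6');P=cloud(im)
m=(P[...,2]>.19)&(P[...,2]<.212)&(np.hypot(P[...,0]-.597,P[...,1]-.203)<.045)&(im['color'].max(-1)<90)
Q=P[m];print(len(Q),cv2.minAreaRect((Q[:,:2]*1000).astype(np.float32)))
E
```

```text
t 19.9 pos [0.5962 0.2014 0.2567] q [0.21 0.05 1.57 0.   1.52 1.74] F [-0.1 -0.1  0.3] open 0.0855 grip 0.0
x [ 0.999  0.041 -0.003] z [-0.003  0.    -1.   ]
need transl units [ 0.03 -0.04  2.12] rot units [-0.    0.02  0.04]
2716 ((599.7802734375, 202.88218688964844), (62.71722412109375, 13.829161643981934), 1.8596402406692505)
```

View pics/w6.png

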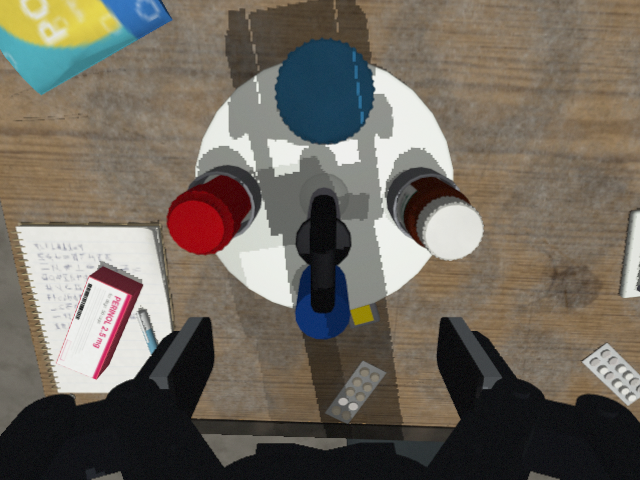

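The wrist view shows the handle bar at (323,255) lined up midway between the fingers. Lowering and gripping.

Call:
{"method": "drive_tool", "body": {
  "steps": [
    {"translation": [0.05, -0.04, 0.5], "angular": [0, 0, 0], "gripper": 1},
    {"translation": [0, 0, 0.6], "angular": [0, 0, 0], "gripper": 1},
    {"translation": [0, 0, 0.6], "angular": [0, 0, 0], "gripper": 1},
    {"translation": [0, 0, 0.42], "angular": [0, 0, 0], "gripper": 0.5},
    {"translation": [0, 0, 0], "angular": [0, 0, 0], "gripper": 0},
    {"translation": [0, 0, 0], "angular": [0, 0, 0], "gripper": 0},
    {"translation": [0, 0, 0], "angular": [0, 0, 0], "gripper": 0},
    {"translation": [0, 0, 0], "angular": [0, 0, 0], "gripper": 0}
  ],
  "force": 40
}}

```text
t: 20.95
tool_pos: [0.5987, 0.2029, 0.1756]
tool_rot: [3.14, 0.064, 0.003]
contact_force: [-1.8, -2.6, 4.1]
opening: 0.0132
grip_force: 41.5
```

Call:
{"method": "drive_tool", "body": {
  "steps": [
    {"translation": [0, 0, 0], "angular": [0, 0, 0], "gripper": 0},
    {"translation": [0, 0, 0], "angular": [0, 0, 0], "gripper": 0},
    {"translation": [0, 0, 0], "angular": [0, 0, 0], "gripper": 0},
    {"translation": [0, 0, 0], "angular": [0, 0, 0], "gripper": 0}
  ]
}}

```text
t: 21.45
tool_pos: [0.5987, 0.2029, 0.1755]
tool_rot: [3.14, 0.064, 0.003]
contact_force: [-2.2, -5.7, 6.5]
opening: 0.0132
grip_force: 41.7
```

Call:
{"method": "drive_tool", "body": {
  "steps": [
    {"translation": [0, 0, 0], "angular": [0, 0, -0.2], "gripper": 0},
    {"translation": [0, 0, 0], "angular": [0, 0, -0.4], "gripper": 0},
    {"translation": [0, 0, 0], "angular": [0, 0, -0.5], "gripper": 0},
    {"translation": [0, 0, 0], "angular": [0, 0, -0.5], "gripper": 0},
    {"translation": [0, 0, 0], "angular": [0, 0, -0.5], "gripper": 0},
    {"translation": [0, 0, 0], "angular": [0, 0, -0.5], "gripper": 0},
    {"translation": [0, 0, 0], "angular": [0, 0, -0.5], "gripper": 0},
    {"translation": [0, 0, 0], "angular": [0, 0, -0.5], "gripper": 0}
  ]
}}

```text
t: 22.45
tool_pos: [0.5987, 0.2027, 0.1756]
tool_rot: [3.024, 0.846, 0.003]
contact_force: [-0.5, -6.4, 6.2]
opening: 0.0133
grip_force: 41.8
```

Call:
{"method": "drive_tool", "body": {
  "steps": [
    {"translation": [0, 0, 0], "angular": [0, 0, -0.5], "gripper": 0},
    {"translation": [0, 0, 0], "angular": [0, 0, -0.5], "gripper": 0},
    {"translation": [0, 0, 0], "angular": [0, 0, -0.5], "gripper": 0},
    {"translation": [0, 0, 0], "angular": [0, 0, -0.5], "gripper": 0},
    {"translation": [0, 0, 0], "angular": [0, 0, -0.5], "gripper": 0},
    {"translation": [0, 0, 0], "angular": [0, 0, -0.5], "gripper": 0},
    {"translation": [0, 0, 0], "angular": [0, 0, -0.5], "gripper": 0},
    {"translation": [0, 0, 0], "angular": [0, 0, -0.5], "gripper": 0}
  ]
}}

```text
t: 23.45
tool_pos: [0.5989, 0.2025, 0.1756]
tool_rot: [2.673, 1.646, 0.002]
contact_force: [0.3, -5.8, 5.6]
opening: 0.0132
grip_force: 41.7
```

Call:
{"method": "drive_tool", "body": {
  "steps": [
    {"translation": [0, 0, 0], "angular": [0, 0, -0.5], "gripper": 0},
    {"translation": [0, 0, 0], "angular": [0, 0, -0.5], "gripper": 0},
    {"translation": [0, 0, 0], "angular": [0, 0, -0.5], "gripper": 0},
    {"translation": [0, 0, 0], "angular": [0, 0, -0.5], "gripper": 0},
    {"translation": [0, 0, 0], "angular": [0, 0, -0.5], "gripper": 0},
    {"translation": [0, 0, 0], "angular": [0, 0, -0.5], "gripper": 0},
    {"translation": [0, 0, 0], "angular": [0, 0, -0.5], "gripper": 0},
    {"translation": [0, 0, 0], "angular": [0, 0, -0.5], "gripper": 0}
  ]
}}

```text
t: 24.45
tool_pos: [0.5991, 0.2024, 0.1756]
tool_rot: [2.116, 2.319, 0.002]
contact_force: [1.0, -5.9, 5.6]
opening: 0.0132
grip_force: 41.7
```

```bash
python3 - <<'E'
from h import *
delta([.5987,.2029,.1755],axes(109.3,0))
E
```

```text
t 24.45 pos [0.5991 0.2024 0.1756] q [ 0.21  0.11  1.65 -0.    1.38  0.12] F [ 1.  -5.9  5.6] open 0.0132 grip 41.7
x [-0.091  0.996 -0.001] z [ 0.003 -0.001 -1.   ]
need transl units [ 0.01 -0.01  0.  ] rot units [ 0.02  0.01 -1.76]
```

Call:
{"method": "drive_tool", "body": {
  "steps": [
    {"translation": [0, 0, 0], "angular": [0, 0, -0.5], "gripper": 0},
    {"translation": [0, 0, 0], "angular": [0, 0, -0.5], "gripper": 0},
    {"translation": [0, 0, 0], "angular": [0, 0, -0.4], "gripper": 0},
    {"translation": [0, 0, 0], "angular": [0, 0, -0.3], "gripper": 0},
    {"translation": [0, 0, 0], "angular": [0, 0, -0.1], "gripper": 0},
    {"translation": [0, 0, 0], "angular": [0, 0, 0], "gripper": 0},
    {"translation": [0, 0, 0], "angular": [0, 0, 0], "gripper": 0}
  ]
}}

```text
t: 25.32
tool_pos: [0.5992, 0.2025, 0.1756]
tool_rot: [1.811, 2.564, 0.001]
contact_force: [1.3, -6.8, 4.5]
opening: 0.0134
grip_force: 41.6
```

```bash
python3 - <<'E'
from h import *
delta([.5987,.2029,.1755],axes(109.3,0))
c=np.array([.5985,.203])
for n in('scene','top'):
    im=snap(n,n+'7');P=cloud(im);h=cv2.cvtColor(im['color'],cv2.COLOR_RGB2HSV);r=np.hypot(*(P[...,:2]-c).transpose(2,0,1))
    H,S,V=h[...,0],h[...,1],h[...,2]
    k=(im['depth']>0)
    red=k&((H<8)|(H>172))&(S>150)&(r<.14)&(P[...,2]>.06)&(P[...,2]<.15)
    Q=P[red]
    if n=='scene': Q=Q[(Q[:,2]<.095)];print(len(Q),fitaxis(Q,[.514,.173],.025) if len(Q)>20 else '')
    else:
        Q=Q[Q[:,2]>.125];print('red top',len(Q),Q.mean(0) if len(Q) else '',cv2.minEnclosingCircle((Q[:,:2]*1000).astype(np.float32)) if len(Q) else '')
    y=P[k&(H>22)&(H<35)&(S>150)&(V>150)&(r<.17)&(r>.12)&(P[...,2]<.03)];print('yellow',len(y),y.mean(0))
    Q=cup(im,[.65,.125],.03,.13,.1);print('cup',len(Q),np.percentile(Q,[1,50,99],axis=0).round(3) if len(Q) else '')
o=np.hstack([cv2.resize(load(n)['color'][a:a+150,b:b+130],None,fx=3,fy=3) for n,a,b in(('scene7',240,160),('top7',150,165))]);cv2.imwrite('pics/f7.png',o[:,:,::-1])
E
```

```text
t 25.32 pos [0.5992 0.2025 0.1756] q [ 0.21  0.11  1.65 -0.    1.38 -0.13] F [ 1.3 -6.8  4.5] open 0.0134 grip 41.6
x [-0.334  0.942 -0.002] z [ 0.003 -0.001 -1.   ]
need transl units [ 0.01 -0.01  0.  ] rot units [0.02 0.01 0.03]
277 (array([-3.10810938e+00, -2.47615405e+00,  3.11267145e+03,  2.27151622e+03]), np.float64(0.07966614034600854), np.float64(0.004247052402499697))
yellow 62 [0.46452695 0.1563119  0.0135907 ]
cup 670 [[0.604 0.101 0.033]
 [0.616 0.133 0.079]
 [0.645 0.145 0.101]]
red top 138 [0.50897481 0.16936813 0.13347975] ((510.89764404296875, 172.0761260986328), 21.35538101196289)
yellow 46 [0.46463338 0.15618322 0.01357819]
cup 202 [[0.605 0.098 0.092]
 [0.626 0.119 0.1  ]
 [0.647 0.141 0.105]]
```

View pics/f7.png

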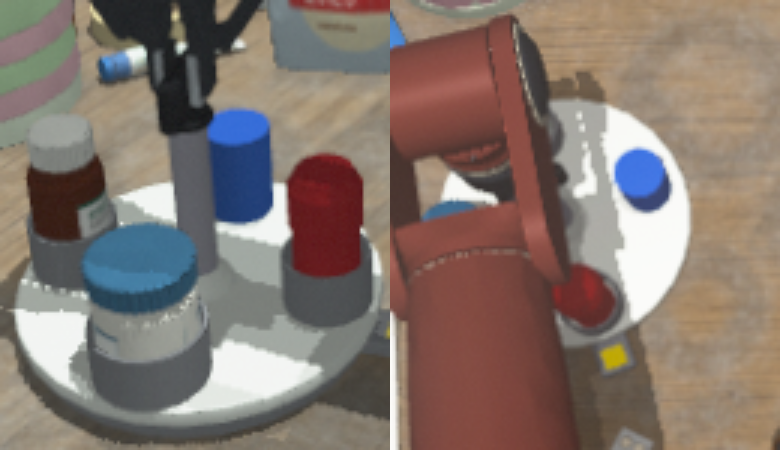

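The red shaker stands at the yellow mark (about 3 mm off), the cup is on its peg, the jars are upright and the handle is gripped. Handing in.

```bash
python3 -c "
from station import ctrl
print(ctrl.finish_job())"
```

```text
the job is handed in; nothing more can be done
None
```

The job is handed in: the blue cup hangs upside down on the green peg, and the red shaker stands about 3 mm from the front spot by my camera measurement. The gripper still holds the handle at about 42 N, and the jars were upright in the last picture; the hand-in returned no verdict.

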